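# Close the fixture clamps at the valve bank

### The job

The frame in the welding fixture is ready to be clamped: on the air-valve bank, throw both T-handle levers fully over to the side away from the robot. Leave the two ball-knob levers just as they stand.

Things in the scene. Friction and masses are not known exactly. Their poses are not given: they have to be found in the camera images.
- bank: Air-valve bank bolted to the bench: four pale aluminium valve sections in a row, one hand lever each; 260 mm long (y), 120 mm deep (x), 62 mm high to the rubber boots. Origin: centre of its underside; y along the row, x across it, away from the robot (turned up to 0.3 rad). Levers stand at y = -75, -25, 25, 75 mm; which lever is in which place varies.
- tee_a_tip (a point): One T-handle lever: stem 10 mm thick, hinged at bank x = 0, 65 mm above the bench, swinging in the bank's xz plane. Point: centre of the crossbar, 80 mm from the hinge: bank x = -38 mm at the near stop, +38 mm at the far stop (135 mm above the bench at both, 145 mm upright). Stiff: moves at about 2.5 N, stays where left. Black crossbar 14 mm thick, 40 mm long, along the row. Starts leaning to the robot.
- tee_b_tip (a point): Other T-handle lever: stem 10 mm thick, hinged at bank x = 0, 65 mm above the bench, swinging in the bank's xz plane. Point: centre of the crossbar, 80 mm from the hinge: bank x = -38 mm at the near stop, +38 mm at the far stop (135 mm above the bench at both, 145 mm upright). Stiff: moves at about 2.5 N, stays where left. Black crossbar 14 mm thick, 40 mm long, along the row. Starts leaning to the robot.
- ball_a_tip (a point): Ball-knob lever: stem 10 mm thick, hinged at bank x = 0, 65 mm above the bench, swinging in the bank's xz plane. Point: centre of the ball, 80 mm from the hinge: bank x = -38 mm at the near stop, +38 mm at the far stop (135 mm above the bench at both, 145 mm upright). Stiff: moves at about 2.5 N, stays where left. Black ball 26 mm across. Starts leaning to the robot.
- ball_b_tip (a point): Ball-knob lever: stem 10 mm thick, hinged at bank x = 0, 65 mm above the bench, swinging in the bank's xz plane. Point: centre of the ball, 80 mm from the hinge: bank x = -38 mm at the near stop, +38 mm at the far stop (135 mm above the bench at both, 145 mm upright). Stiff: moves at about 2.5 N, stays where left. Black ball 26 mm across. Starts leaning away from the robot.

How it is judged:
By the outcome, as a careful person would: the job done as asked, in the order asked, and still so for the second after the job is handed in, with the robot touching nothing.
It also fails if it takes over 38 s, if anything falls off the work surface, if the arm or the gripper's body presses on something with over 40 N, if the wrist force passes 120 N, or if a joint passes its speed limit or range.

### The arm

A 6-joint arm with a two-finger parallel gripper is mounted at the origin on the work surface. World frame = base frame: x ahead of the robot, y to its left, z up, the work surface at z = 0. Lengths are in m, angles in degrees, forces in N, time in s.
With the tool pointing down it reaches from about 0.325 to 0.775 m from the base axis. Payload 5.5 kg.
Tool frame: the origin (TCP) lies at the centre of the arm's flange, where the gripper is bolted on; the fingertips stand 182 mm ahead of it and the grasp point (between the pads) lies 163 mm ahead of it; z points along the fingers, y is the line along which they close (so a half turn about z gives the same grasp; the last joint's range is limited). The gripper opens to 88 mm and grips with 3 to 60 N. Pads are 20 mm wide; open, the fingers measure 115 mm over their backs; the gripper's body (75 mm by 178 mm) begins 61 mm behind the grasp point.
Start: joints at [63.845, 5.22, 70.514, -0, 104.267, -3.249], TCP at [0.234, 0.553, 0.405] pointing down, gripper open.
Joint ranges: [-164.24, 164.24], [-49.07, 125.15], [9.68, 141.18], [-86.29, 266.29], [3.28, 154.24], [-151.56, 151.56]. Speed limits (degrees/s): [147.25, 147.25, 172.46, 180, 180, 180].

### API

Orientations are given as [roll, pitch, yaw] about the fixed x, y, z axes, in that order (R = Rz(yaw) Ry(pitch) Rx(roll)).
In Python, from station import r gives the robot as it stands. The module is installed in compiled form; this text tells all that it offers. Calls block until the motion is done:
- r.reach(position, orientation): joint-space move of the TCP to a pose.
- r.servo_line(position, rotation=None, speed=0.15): straight line of the TCP; rotation=None keeps the orientation; speed is the mean speed in m/s.
- r.move_joints(angles): joint-space move.
- r.let_go() and r.grab(squeeze=None): open the fingers fully, or close them until they stop; squeeze is the grip in N (None keeps the last).
- r.wait(seconds).
- r.inverse_kinematics(position, orientation): joint angles nearest the present ones, or None.
- r.sense(): the state.
- r.snapshot(name): name is "scene" or "top" or "wrist"; returns a dict with "frame" (480x640x3 uint8, red, green, blue), "fx", "fy", "cx", "cy" (pixels), "R" (3x3) and "t" (3): a world point X has camera coordinates R X + t. Camera axes: x right, y down, z forward; pixel columns grow to the right and rows downward; lengths in m; the calibration is good to about 2 mm. The wrist camera is an equidistant fisheye: a pixel r from the principal point sees the ray r / f radians off the axis. A picture is of the moment at which its call begins. There is no depth.
A pose or a line that the arm cannot do raises r.IKError and nothing moves.
- r.hand_in(): hands the job in; it is judged then, once.
The state is a dict: "clock": time; "joints": joint angles; "joint_vel": joint speeds; "joint_torque": joint torques, N m; "tcp_pos": TCP position; "orientation": TCP orientation; "contact_force": force on the tool from outside, world axes, zero at the start; "torque": the same for the moment, N m; "opening": finger opening in m; "gripper_force": force on a finger pad.
Only numpy, scipy, OpenCV 4.12 (cv2) and the standard library are available. Lean on these libraries where they do the work, as an engineer would, in place of code of your own. Each camera call takes 0.05 s, during which the arm holds its last target. There are 200 camera calls.

## Working session

There is one attempt and no reset: what is moved stays moved. The work goes in short steps, each a Python script; the robot and the scene stay as the last script left them, time stands still between calls to the robot, and variables do not carry over. Pictures are saved under pics/ and viewed, at most 10 in all, crops included, and the job is handed in when it is done.

```bash
mkdir -p pics; python3 - <<'E'
from station import r
import cv2,pickle
d={}
for n in("scene","top"):
    s=r.snapshot(n);d[n]=s;cv2.imwrite(f"pics/{n}0.png",s["frame"][:,:,::-1]);print(n,s["R"],s["t"],s["fx"],s["cx"],s["cy"])
pickle.dump(d,open("s0.pkl","wb"))
print(r.sense()["clock"])
E
```

```text
scene [[ 0.74360164  0.66861663  0.00289972]
 [ 0.52764975 -0.58415071 -0.61672822]
 [-0.41066086  0.46013015 -0.78717082]] [-0.43209542 -0.21570845  1.05886673] 590.6654584802279 334.7806246253351 232.31447760842624
top [[ 0.00799828 -0.99987097 -0.01393092]
 [-0.99635621 -0.00678562 -0.08501918]
 [ 0.08491368  0.01456017 -0.99628192]] [0.02448289 0.56909388 0.82009605] 575.3674981700804 327.0962085072391 234.6585874310649
0.1
```

View pics/scene0.png

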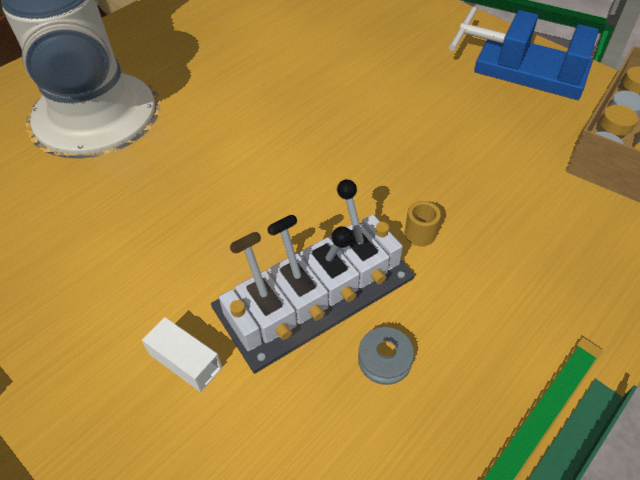

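View pics/top0.png

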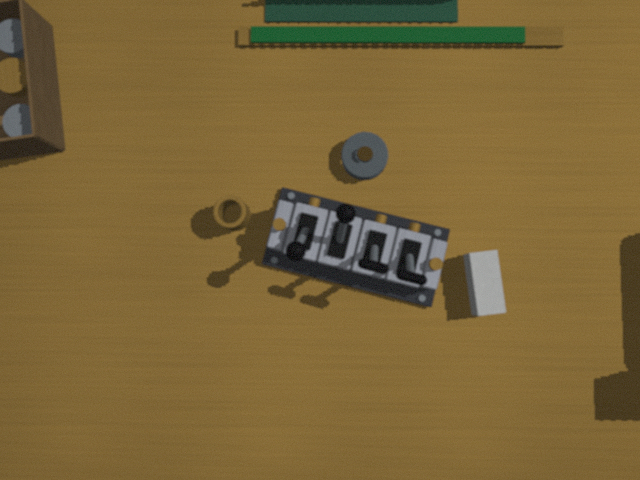

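The top view shows the bank plate with corners at about (285,189), (449,229), (432,306) and (263,263). The levers from left (+y) to right are ball leaning near (296,251), ball leaning far (346,213), tee (375,267) and tee (411,275). In the scene view the tees are at (283,225) and (245,242), and the balls at (347,189) and (342,237). So the tees sit at bank y = -25 and -75.

```bash
python3 - <<'E'
import pickle,numpy as np
from scipy.optimize import least_squares
d=pickle.load(open("s0.pkl","rb"))
tips=np.array([[-.038,.075,.135],[.038,.025,.135],[-.038,-.025,.135],[-.038,-.075,.135]])
cor=np.array([[.06,.13,.008],[.06,-.13,.008],[-.06,-.13,.008],[-.06,.13,.008]])
obs=[("top",tips,[(296,251),(346,213),(375,267),(411,275)]),("scene",tips,[(347,189),(342,237),(283,225),(245,242)]),
("top",cor,[(285,189),(449,229),(432,306),(263,263)])]
def f(p):
    c,s=np.cos(p[2]),np.sin(p[2]);o=[]
    for n,P,uv in obs:
        W=P@np.array([[c,-s,0],[s,c,0],[0,0,1]]).T+[p[0],p[1],0]
        k=d[n];C=W@np.array(k["R"]).T+k["t"]
        o.append(np.c_[k["fx"]*C[:,0]/C[:,2]+k["cx"],k["fy"]*C[:,1]/C[:,2]+k["cy"]]-uv)
    return np.concatenate(o).ravel()
q=least_squares(f,[.55,0,-.2],loss="soft_l1")
print(q.x,f(q.x).reshape(-1,2).round(1))
from station import r
print(r.sense()["orientation"])
for a in (0,90,180,270):
    c,s=np.cos(q.x[2]),np.sin(q.x[2])
    print(a,r.inverse_kinematics([q.x[0]-.075*c+.025*s,q.x[1]-.075*s-.025*c,.4],[180,0,np.degrees(q.x[2])+a-(360 if a>180 else 0)]))
E
```

```text
[ 0.55620883 -0.01440374 -0.23251269] [[-0.7  1.4]
 [ 1.6 -8.9]
 [-3.2  4.1]
 [-0.6  5.6]
 [-2.7  0.6]
 [ 4.9  9. ]
 [-5.  -1.2]
 [-2.5  0.1]
 [-3.4 -3.7]
 [ 1.1 -3.1]
 [ 0.1 -1.5]
 [-1.1 -0.4]]
[-1.79901113e+02 -1.44889302e-03  1.57090457e+02]
0 [-6.65149330e+00 -1.36709215e+01  8.89603215e+01 -2.54444375e-14
  1.04710600e+02  9.66705024e+01]
90 [-6.65149330e+00 -1.36709215e+01  8.89603215e+01 -2.54444375e-14
  1.04710600e+02  6.67050242e+00]
180 [ -6.6514933  -13.67092153  88.96032152   0.         104.71060001
 -83.32949758]
270 None
```

```bash
cat >h.py <<'E'
import numpy as np
from station import r
P=[.5562,-.0144,-.2325]; c,s=np.cos(P[2]),np.sin(P[2]); O=[180,0,np.degrees(P[2])+90]
w=lambda x,y,z:[P[0]+x*c-y*s,P[1]+x*s+y*c,z+.182]
def push(y,z=.124,x0=-.078):
    r.reach(w(x0,y,.215),O); r.servo_line(w(x0,y,z),speed=.2)
    f0=np.array(r.sense()["contact_force"]); r.servo_line(w(.004,y,z),speed=.1)
    for x in np.arange(.006,.031,.002):
        r.servo_line(w(x,y,z),speed=.04); f=np.array(r.sense()["contact_force"])-f0; fx=f[0]*c+f[1]*s
        print(round(x,3),f.round(1),round(fx,1))
        if fx<-12: break
    r.servo_line(w(-.02,y,z+.01),speed=.15); r.servo_line(w(-.02,y,.215),speed=.25)
E
python3 - <<'E'
from h import *
import cv2
r.grab(5); push(-.025); print(r.sense()["clock"])
push(-.075); r.reach([.35,.25,.42],O); print(r.sense()["clock"])
for n in("scene","top"): cv2.imwrite(f"pics/{n}1.png",r.snapshot(n)["frame"][:,:,::-1])
E
```

```text
0.006 [-1.1 -0.  -0.3] -1.1
0.008 [-2.9  0.2 -1. ] -2.9
0.01 [-2.2  1.3 -1.7] -2.4
0.012 [-2.9  1.3 -2.4] -3.1
0.014 [-2.9  1.9 -0.7] -3.2
0.016 [-2.2  0.6 -1.4] -2.2
0.018 [-7.   1.4  0.4] -7.1
0.02 [-14.    2.7   3.4] -14.3
8.1417
0.006 [-3.   0.9 -0.1] -3.1
0.008 [-3.7  1.  -0.9] -3.8
0.01 [-2.9  0.2 -2.6] -2.9
0.012 [-4.2  0.7 -1.4] -4.3
0.014 [-2.6 -0.5 -1.8] -2.4
0.016 [-3.7  1.1 -0.7] -3.8
0.018 [-10.1   1.1   1.4] -10.1
0.02 [-15.5   2.5   4. ] -15.6
14.425
```

View pics/scene1.png

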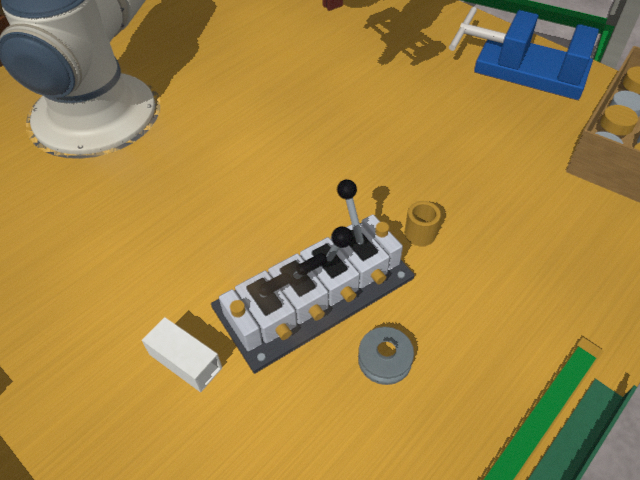

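View pics/top1.png

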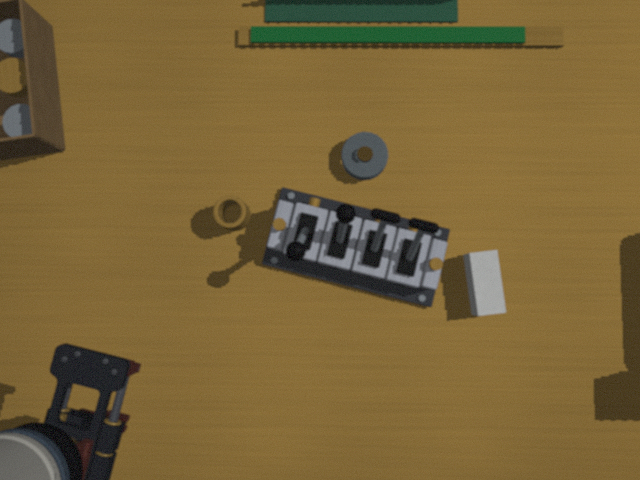

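Both tees now lean away from the robot, at (386,216) and (424,226) in the top view. For each, the push force climbed from about 3 N to about 15 N at the same place, which is the far stop. The balls are unmoved at (296,251) and (346,213), and the arm is clear.

```bash
python3 -c "
from station import r
print(r.hand_in())"
```

```text
the job is handed in; nothing more can be done
None
```

Both T-handle levers were pushed to their far stops, the two ball-knob levers look unmoved in the camera views, and the job was handed in after about 14.5 s with the arm clear; no verdict was returned.

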